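# Clear and lever open the flap of an air-sampling station

### The job

Open the heavy metal flap of the grey sampling station with its lever: first push the small cream sensor housing that stands on the flap, sliding it upright off the flap and wholly onto the fixed half of the deck, then press the long, padded end of the lever down onto its stop so that the lever raises the flap, and finish while still holding the lever down. Nothing is to be picked up: only push and press with the fingers, do not raise the flap with the hand, keep the lever seated on its fulcrum, and leave the other things where they are.

Things in the scene. Friction and masses are not known exactly. Their poses are not given: they have to be found in the camera images.
- station: Fixed grey sampling station. Origin on the table under the flap's hinge line, midway along it; z up; y runs from the fixed deck (y<0) across the hinge (y=0) to flap, lip and lever (y>0), all centred on x=0. Enclosure 240 mm along x, y -170 to +150 mm. Fulcrum: two slotted cheeks at y 235 mm, 126 mm high.
- deck_center (a point): Centre of the top of the station's fixed deck half, at y -81 mm, z 119 mm in the station's frame. The free area is 224 mm along x and 162 mm along y, from the hinge line to a rim 8 mm wide and 9 mm high round the three outer sides.
- stop_top (a point): Top of the fixed rubber-topped stop post (26 mm diameter) under the lever's long end, at station y 375 mm: the bar comes down on it.
- flap: Heavy aluminium-coloured flap, about 2 kg, 222 mm along x, 146 mm along y, 8 mm thick, with a 70 mm wide lip out to station y 192 mm. Origin on the hinge line at its top face; shut it lies level, top at z 120 mm. Its lip swings up; full lever travel opens it about 0.25 rad (14 degrees). It falls shut when the lever is let go.
- flap_lip (a point): Point on the top face at the outer end of the flap's lip, 192 mm from the hinge.
- lever: Loose flat steel lever, 22 mm wide, 10 mm thick, its 10 mm cross pin lying in the fulcrum's open slots. Origin at the pin's centre, 113 mm above the table. The short arm (70 mm) carries a round nose on top that bears under the flap's lip; the long arm (180 mm to the pad's centre) slopes up along station +y at 0.30 rad at rest. Body axes are parallel to the station's at rest. Down to the stop it turns about 0.66 rad; 2 to 6 N at the pad.
- lever_pad (a point): Centre of the top face of the rubber pad (46 mm across the lever, 60 mm along it) on the lever's long end: the place to press. At rest 171 mm above the table, at 406 mm along the station's y; down on the rigid stop about 54 mm high. It moves on an arc of 180 mm radius about the pin.
- housing: Small cream sensor housing, a stepped block 72 x 72 mm and 56 mm high, about 0.2 kg, loose, standing on the flap at the start. Origin at the centre of its underside, z up.
- housing_center (a point): The housing's centre, 28 mm above its underside.
- cap: Bystander: black screw cap, 26 mm diameter, 24 mm high, standing loose on the far outer corner of the fixed deck. Origin at its underside.
- jar: Bystander: clear jar with a screw lid, 48 mm diameter, 60 mm high, upright on the table near the lever. Origin at its underside.
- twin: Bystander: a larger cream housing, 85 x 85 x 60 mm, on the table beyond the station. Origin at its underside.
- driver: Bystander: screwdriver lying on the table. Origin under it.
- fitting: Bystander: steel and brass pipe fitting, 28 mm diameter, 45 mm high, upright on the table. Origin at its underside.
- spool: Bystander: white plastic disc, 52 mm diameter, 30 mm high, on the table. Origin at its underside.
- spanner: Bystander: open-ended spanner lying on the table to the robot's right. Origin under it.
There are look-alikes about, which are no part of the job. What is shaped like the housing but purple or turquoise is not meant.

How it is judged (in metres and radians):
On the way, in this order (a step that is already met when the one before it is completed fails the run):
1. the housing stands at rest on the fixed half of the deck, clear of the flap, with the flap shut (y of housing_center in the frame of station between -0.135 and -0.036 m and x of housing_center in the frame of station between -0.09 and 0.09 m and z of housing_center in the frame of station between 0.14 and 0.152 m and angle between housing_center's own z axis and vertical below 0.1 rad and linear speed of housing below 0.03 m/s and contact force between housing and flap below 0.1 N and angle between flap's own z axis and vertical below 0.04 rad), for 0.2 s.
2. the lever, pressed by the fingers, has raised the flap (angle between flap's own z axis and vertical above 0.2 rad and contact force between the fingers and lever above 0.5 N), for 0.2 s.
At the end, for the whole second after the job is handed in: Fingers press the lever (over 0.5 N), its pin within 12 mm of its start, and it holds the flap open 0.20 rad or more, untouched by the hand; the housing is upright, at rest, inside the fixed deck's rim, centre 36 mm or more past the hinge line, off the flap (all of step 2 and y of housing_center in the frame of station between -0.135 and -0.036 m and x of housing_center in the frame of station between -0.09 and 0.09 m and z of housing_center in the frame of station between 0.14 and 0.152 m and angle between housing_center's own z axis and vertical below 0.1 rad and linear speed of housing below 0.03 m/s and contact force between each of housing, the fingers, the arm and flap below 0.1 N and contact force between lever and flap above 1 N and angular speed of lever below 0.2 rad/s and distance of lever from where it was at the start of the episode below 0.012 m); the arm keeps its last pose, push and grip.
It fails at once if the housing is lifted more than 12 mm, tipped over 0.35 rad or dropped off the station (z of housing_center in the frame of station above 0.1602 m or angle between housing_center's own z axis and vertical above 0.35 rad or z of housing_center in the frame of station below 0.13 m).
It fails at once if the lever's pin leaves its seat in the fulcrum by more than 12 mm (distance of lever from where it was at the start of the episode above 0.012 m).
It fails at once if the flap is raised with the housing still on it (angle between flap's own z axis and vertical above 0.08 rad and contact force between housing and flap above 0.2 N).
It fails at once if the hand touches the flap while it is raised (angle between flap's own z axis and vertical above 0.06 rad and contact force between any of the fingers, the arm and flap above 0.5 N).
It fails at once if a bystander is moved more than 30 mm (distance of any of jar, twin, driver, fitting, spool, spanner, cap from where it was at the start of the episode above 0.03 m).
It also fails if it takes over 48 s, if anything falls off the work surface, if the arm or the gripper's body presses on something with over 40 N, if the wrist force passes 120 N, or if a joint passes its speed limit or range.

### The arm

A 6-joint arm with a two-finger parallel gripper is mounted at the origin on the work surface. World frame = base frame: x ahead of the robot, y to its left, z up, the work surface at z = 0. Lengths are in m, angles in degrees, forces in N, time in s.
With the tool pointing down it reaches from about 0.25 to 0.8 m from the base axis. Payload 3.9 kg.
Tool frame: the origin (TCP) lies between the finger pads; the fingertips stand 25 mm ahead of it and the grasp point (between the pads) lies 6 mm ahead of it; z points along the fingers, y is the direction in which the jaws open and shut (so a half turn about z gives the same grasp; the last joint's range is limited). The gripper opens to 85 mm and grips with 20 to 120 N. Pads are 22 mm wide; open, the fingers measure 114 mm over their backs; the gripper's body (76 mm by 85 mm) begins 54 mm behind the grasp point. The pads swing forward as they close: fully open they stand 13 mm farther back than shut.
Start: joints at [-68.468, 14.897, -7.913, 67.191, 0, 90], TCP at [0.193, -0.488, 0.256] pointing down, gripper open.
Joint ranges: [-159.42, 159.42], [-47.68, 98.78], [-73.54, 78.23], [-108.79, 121.32], [-90, 84.71], [-180, 180]. Speed limits (degrees/s): [147.25, 147.25, 180, 180, 180, 180].

### API

Orientations are given as [roll, pitch, yaw] about the fixed x, y, z axes, in that order (R = Rz(yaw) Ry(pitch) Rx(roll)).
In Python, from cell import robot gives the robot as it stands.
- The arm moves only by the shell command python3 -m handwheel 'ROWS' [OPENING] [FORCE]. ROWS is JSON, a list of rows, each an object of numbers: "tx", "ty", "tz": the shift along the tool's x, y, z in units of 0.3 m (1.0 is 0.3 m); "wx", "wy", "wz": the turn, a rotation vector about the tool's x, y, z in units of 180 degrees (1.0 is 180 degrees). In form: [{"tx": .., "ty": .., "tz": .., "wx": .., "wy": .., "wz": ..}, ...]. A call has 1 to 12 rows; each row is the pose to reach, as a shift and turn from the pose commanded when the call began, along the tool's axes at that moment, turning the shorter way round; what a row does not reach only later rows make up. A row lasts 1/10 s, in which the tool goes at most 50 mm and 8.59 degrees, less where a joint would pass 70% of its speed; a pose out of reach is approached as far as the arm can. A call with a number of a shift or a turn outside -1 to 1 is refused whole. A call with a gripper value outside its range is refused whole. OPENING is the opening, from -1 (shut) to 1 (fully open), set as the call begins (- or left out, the last holds). The fingers move at their own pace and stop on an object; FORCE is the grip in N (left out, the last holds). Time passes only in rows, so rows that repeat a pose let the fingers close. It gives the time, the measured TCP pose, the force and the opening at its end, in the units of the state.
- robot.get_obs(): the state, without advancing time (a new reading comes with each control period).
- robot.get_image(name): name is "scene" or "side" or "wrist"; returns a dict with "img" (384x512x3 uint8, red, green, blue), "camera_matrix" (3x3 intrinsics, pixels), "pose" (4x4, takes a point from camera to world coordinates). Camera axes: x right, y up, looking along -z (the intrinsics and any distortion apply to the point x, -y, -z); pixel columns grow to the right and rows downward; lengths in m; the calibration is good to about 2 mm. A picture is of the moment at which its call begins. There is no depth.
- robot.hand_in(): hands the job in, once; it reports no verdict.
The state is a dict: "t": time; "joint_positions": joint angles; "qd": joint speeds; "joint_efforts": joint torques, N m; "tcp_pos": TCP position; "tcp_rot": TCP orientation; "contact_force": force on the tool from outside, world axes, zero at the start; "moment": the same for the moment, N m; "finger_gap": opening from 0.0 (shut) to 1.0 (fully open).
Only numpy, scipy, OpenCV 4.12 (cv2) and the standard library are available. Lean on these libraries where they do the work, as an engineer would, in place of code of your own. Each camera call takes 0.05 s, during which the arm holds its last target.

## Working session

There is one attempt and no reset: what is moved stays moved. The work goes in short steps, Python scripts to look and compute and a shell command to move; the robot and the scene stay as the last step left them, time stands still between calls to the robot, and variables do not carry over. Pictures are saved under pics/ and viewed, and the job is handed in when it is done.

```bash
ls; mkdir -p pics; python3 - <<'E'
from cell import robot
import cv2,numpy as np
print(robot.get_obs())
for n in ["scene","side","wrist"]:
    r=robot.get_image(n); cv2.imwrite(f"pics/{n}0.png",r["img"][:,:,::-1]); print(n,r["camera_matrix"],r["pose"])
    np.savez(f"{n}0.npz",**{k:v for k,v in r.items()})
    print(r.keys())
E
```

```text
pics
{'t': 0.0, 'joint_positions': array([-6.84677771e+01,  1.49366672e+01, -7.98461895e+00,  6.71922196e+01,
        2.32804789e-03,  9.00009895e+01]), 'qd': array([ 0.04804039, -0.03234085,  0.05817155,  0.10501745, -0.04929867,
        0.09187436]), 'joint_efforts': array([-1.10472556e-03, -4.05677283e+01,  2.53921348e+01,  1.86470349e-02,
       -1.25538659e-04, -1.58309922e-05]), 'tcp_pos': array([ 0.1924656 , -0.48776501,  0.25546386]), 'tcp_rot': array([-1.79886494e+02, -2.32608302e-03,  2.15312287e+01]), 'contact_force': array([0.76320949, 0.01966731, 0.40091527]), 'moment': array([ 0.01480312, -0.03105943, -0.0289341 ]), 'finger_gap': 0.9965095756406206}
scene [[433.75669657   0.         244.85788273]
 [  0.         433.75669657 195.28989685]
 [  0.           0.           1.        ]] [[ 0.84690632 -0.35018574  0.40014953  1.00258466]
 [ 0.53171795  0.55053921 -0.6435702  -0.81941207]
 [ 0.0050711   0.75781035  0.65245517  0.88118007]
 [ 0.          0.          0.          1.        ]]
dict_keys(['img', 'camera_matrix', 'pose'])
side [[478.27928187   0.         253.60964984]
 [  0.         478.27928187 196.94689912]
 [  0.           0.           1.        ]] [[-0.91026787  0.26845161 -0.31519221  0.07188578]
 [-0.41376739 -0.61643987  0.6699242   0.91655989]
 [-0.01445482  0.74022674  0.67220193  1.13133215]
 [ 0.          0.          0.          1.        ]]
dict_keys(['img', 'camera_matrix', 'pose'])
wrist [[265.53641898   0.         255.25966351]
 [  0.         265.53641898 192.82893178]
 [  0.           0.           1.        ]] [[ 0.36591491  0.88534727  0.28682134  0.26493091]
 [-0.93064677  0.34866376  0.11104131 -0.45887686]
 [-0.00169408 -0.30756103  0.95152685  0.37459656]
 [ 0.          0.          0.          1.        ]]
dict_keys(['img', 'camera_matrix', 'pose'])
```

View pics/scene0.png

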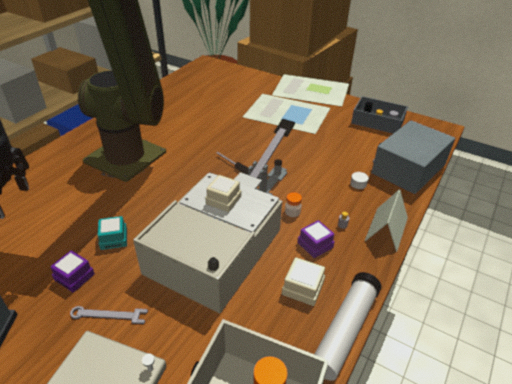

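View pics/side0.png

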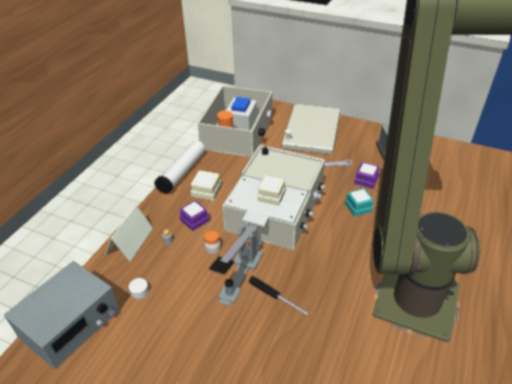

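View pics/wrist0.png

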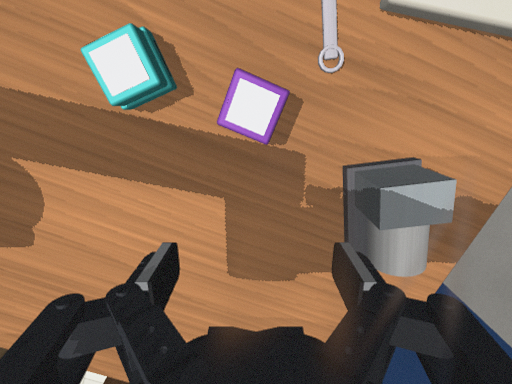

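The scene view shows the station around (210,240), with the housing at (223,190), the lever pad at about (287,127) and the cap at (213,264). In the side view the housing is at (270,188) and the pad at about (222,264). I'll enlarge both to measure.

```bash
python3 - <<'E'
import cv2
a=cv2.imread("pics/scene0.png")[100:310,125:325]; cv2.imwrite("pics/sc_z.png",cv2.resize(a,None,fx=2.8,fy=2.8,interpolation=cv2.INTER_CUBIC))
a=cv2.imread("pics/side0.png")[135:315,200:350]; cv2.imwrite("pics/si_z.png",cv2.resize(a,None,fx=3.3,fy=3.3,interpolation=cv2.INTER_CUBIC))
E
```

```text
(no output)
```

View pics/sc_z.png

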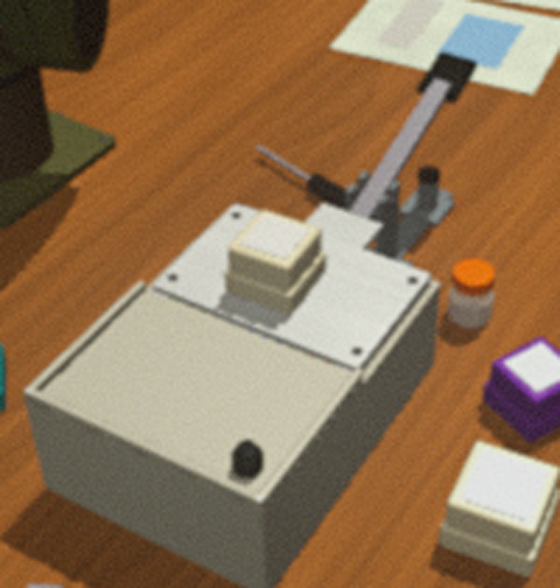

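View pics/si_z.png

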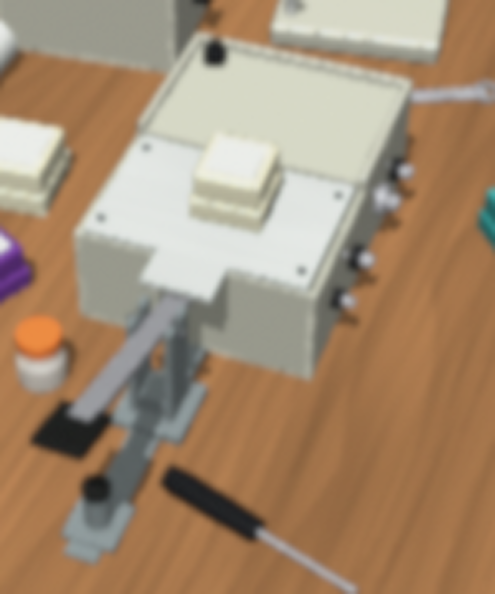

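```bash
cat > h.py <<'E'
import numpy as np
C={n:np.load(f"{n}0.npz") for n in("scene","side","wrist")}
def ray(n,u,v,c=None):
    c=c or C[n];K=c["camera_matrix"];P=c["pose"]
    d=np.array([(u-K[0,2])/K[0,0],-(v-K[1,2])/K[1,1],-1.]);d=P[:3,:3]@d
    return P[:3,3],d/np.linalg.norm(d)
def onz(n,u,v,z,c=None):
    o,d=ray(n,u,v,c);return o+d*(z-o[2])/d[2]
def tri(p,q,a="scene",b="side"):
    o1,d1=ray(a,*p);o2,d2=ray(b,*q)
    s=np.linalg.lstsq(np.c_[d1,-d2],o2-o1,rcond=None)[0]
    A=o1+s[0]*d1;B=o2+s[1]*d2
    return (A+B)/2,np.linalg.norm(A-B)
def sc(x,y):return(125+x/2.8,100+y/2.8)
def si(x,y):return(200+x/3.3,135+y/3.3)
E
python3 - <<'E'
from h import *
np.set_printoptions(precision=4,suppress=True)
S=dict(farL=((236,215),(302,270)),hinL=((172,277),(338,195)),farR=((412,280),(100,217)),hinR=((357,351),(146,147)))
pts={}
for k,(a,b) in S.items():
    print(k,*tri(sc(*a),si(*b)),onz("scene",*sc(*a),.12)[:2],onz("side",*si(*b),.12)[:2]); pts[k]=(onz("scene",*sc(*a),.12)+onz("side",*si(*b),.12))/2
m=(pts['farL']+pts['farR']-pts['hinL']-pts['hinR'])/2;print("ydir",np.degrees(np.arctan2(m[1],m[0])),np.linalg.norm(m))
m=(pts['farR']+pts['hinR']-pts['farL']-pts['hinL'])/2;print("xdir",np.degrees(np.arctan2(m[1],m[0])),np.linalg.norm(m), "c",sum(pts.values())/4)
for n,a,b in [("padctr",(447,75),(70,430)),("stop",(428,174),(97,488)),("housetopctr",(274,236),(236,157)),("cap",(247,445),(214,46)),("jarlid",(473,270),(38,335))]:
    print(n,*tri(sc(*a),si(*b)))
for n,q,z in [("rimL",(27,392),.128),("rimR",(262,498),.128),("hingeL",(152,288),.12),("hingeR",(357,370),.12)]: print(n,onz("scene",*sc(*q),z))
for n,q,z in [("rimL",(411,82),.128),("rimR",(203,35),.128),("hingeL",(358,185),.12),("hingeR",(140,133),.12)]: print("si",n,onz("side",*si(*q),z))
# housing top corners
for p in [(231,247),(273,212),(321,233),(277,268)]: print("ht",onz("scene",*sc(*p),.176)[:2])
for p in [(195,180),(215,135),(280,150),(262,197)]: print("ht si",onz("side",*si(*p),.176)[:2])
E
```

```text
farL [ 0.4064 -0.055   0.1198] 0.0034324687960060637 [ 0.4082 -0.0547] [ 0.405 -0.056]
hinL [ 0.4111 -0.1647  0.1197] 0.0021538984336331333 [ 0.4125 -0.1646] [ 0.4102 -0.1652]
farR [ 0.6063 -0.0461  0.1198] 0.0015721863310376109 [ 0.6071 -0.0459] [ 0.6055 -0.0462]
hinR [ 0.6111 -0.1559  0.1196] 0.003395729360810233 [ 0.6128 -0.1555] [ 0.6094 -0.1563]
ydir 92.48263336016014 0.10982309668772594
xdir 2.61127977521618 0.19994354814523102 c [ 0.5088 -0.1056  0.12  ]
padctr [0.4936 0.2283 0.1651] 0.001874470902848504
stop [0.4942 0.1945 0.0507] 0.004011151726148961
housetopctr [ 0.4978 -0.1172  0.1753] 0.0023648643294241476
cap [ 0.6038 -0.3115  0.1402] 0.0013333257476235544
jarlid [0.6198 0.0635 0.0585] 0.0025204181085854813
rimL [ 0.4065 -0.3545  0.128 ]
rimR [ 0.6389 -0.3407  0.128 ]
hingeL [ 0.4063 -0.1871  0.12  ]
hingeR [ 0.6251 -0.1757  0.12  ]
si rimL [ 0.3988 -0.3505  0.128 ]
si rimR [ 0.6285 -0.3405  0.128 ]
si hingeL [ 0.3975 -0.1864  0.12  ]
si hingeR [ 0.6242 -0.1736  0.12  ]
ht [ 0.4755 -0.1514]
ht [ 0.4786 -0.0886]
ht [ 0.5334 -0.0907]
ht [ 0.527  -0.1532]
ht si [ 0.5184 -0.0724]
ht si [ 0.5272 -0.1388]
ht si [ 0.4628 -0.1429]
ht si [ 0.4534 -0.0753]
```

```bash
python3 - <<'E'
import cv2
a=cv2.imread("pics/scene0.png")[165:220,190:250]; a=cv2.resize(a,None,fx=9,fy=9,interpolation=cv2.INTER_CUBIC)
b=cv2.imread("pics/side0.png")[165:215,250:295]; b=cv2.resize(b,None,fx=9,fy=9,interpolation=cv2.INTER_CUBIC)
import numpy as np
o=np.zeros((500,960,3),np.uint8);o[:495,:540]=a;o[:450,545:545+405]=b
cv2.imwrite("pics/hz.png",o[:, :950][:, :800] if 0 else cv2.resize(o,(800,417)))
E
```

```text
(no output)
```

View pics/hz.png

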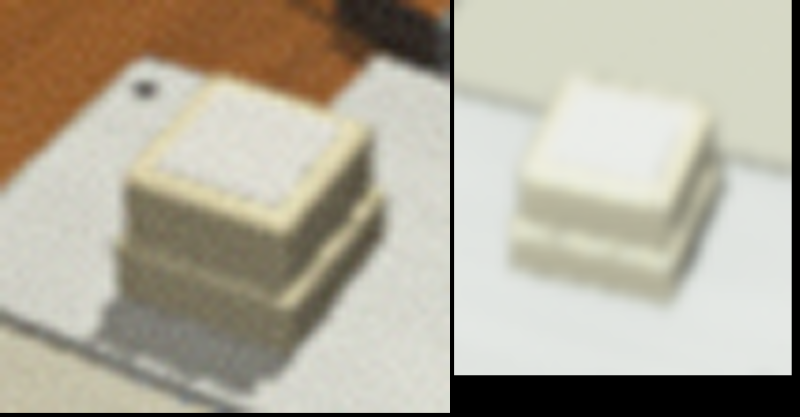

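```bash
python3 - <<'E'
from h import *
np.set_printoptions(precision=4,suppress=True)
s=lambda x,y:(190+x/7.5,165+y/7.5); q=lambda x,y:(250+(x-454.2)/7.5,165+y/7.5)
for n,a,b in [("ll",(127,180),(715,98)),("lh",(218,75),(665,210)),("hh",(373,127),(523,182)),("hl",(285,232),(572,75)),("bot hh",(383,232),(512,268))]:
    print(n,*tri(s(*a),q(*b)))
for p in [(122,280),(292,347),(383,232)]: print(onz("scene",*s(*p),.12))
for p in [(512,268),(668,298)]: print(onz("side",*q(*p),.12))
R=np.array([.513,-.181]);t=np.radians(2.5);ex=np.array([np.cos(t),np.sin(t)]);ey=np.array([-ex[1],ex[0]])
E
```

```text
ll [ 0.4709 -0.1536  0.1737] 0.00695786151302439
lh [ 0.4634 -0.0857  0.1704] 0.0032541500025736214
hh [ 0.5239 -0.0797  0.1689] 0.004621025883497769
hl [ 0.5312 -0.146   0.1724] 0.005200640485867346
bot hh [ 0.5279 -0.0783  0.1213] 0.003265704173439771
[ 0.465  -0.1474  0.12  ]
[ 0.5347 -0.1441  0.12  ]
[ 0.5286 -0.0763  0.12  ]
[ 0.5271 -0.0805  0.12  ]
[ 0.4608 -0.0895  0.12  ]
```

```bash
cat >> h.py <<'E'
from scipy.spatial.transform import Rotation as Ro
R0=np.array([.513,-.181]);t_=np.radians(2.5);ex=np.array([np.cos(t_),np.sin(t_)]);ey=np.array([-ex[1],ex[0]])
def W(x,y,z): return np.r_[R0+x*ex+y*ey,z]
def st(p): d=np.asarray(p)[:2]-R0; return np.array([d@ex,d@ey])
def go(tgt,rpy=(180,0,92.5)):
    from cell import robot
    o=robot.get_obs();A=Ro.from_euler('xyz',o['tcp_rot'],degrees=True)
    B=Ro.from_euler('xyz',rpy,degrees=True)
    print("tcp",o['tcp_pos'].round(4),"st",st(o['tcp_pos']).round(4),"tgt",np.round(tgt,4),"t",o['t'].round(2))
    print("t",(A.inv().apply(tgt-o['tcp_pos'])/.3).round(3),"w",((A.inv()*B).as_rotvec()/np.pi).round(3))
E
python3 -c "
from h import *
go(W(-.013,.132,.29))"
```

```text
Traceback (most recent call last):
  File "h.py", line 24, in go
    print("tcp",o['tcp_pos'].round(4),"st",st(o['tcp_pos']).round(4),"tgt",np.round(tgt,4),"t",o['t'].round(2))
                                                                                               ^^^^^^^^^^^^
AttributeError: 'float' object has no attribute 'round'
```

```bash
sed -i "s/o\['t'\].round(2)/round(o['t'],2)/" h.py
python3 -c "
from h import *
go(W(-.013,.132,.29))"
```

```text
tcp [ 0.1925 -0.4879  0.2556] st [-0.3336 -0.2926] tgt [ 0.4943 -0.0497  0.29  ] t 0.15
t [ 1.472 -0.99  -0.113] w [-0.    -0.    -0.394]
```

```bash
python3 -m handwheel '[{"tx":0.15,"ty":-0.1,"tz":-0.1,"wz":-0.04},{"tx":0.28,"ty":-0.2,"tz":-0.11,"wz":-0.08},{"tx":0.4,"ty":-0.28,"tz":-0.11,"wz":-0.12},{"tx":0.52,"ty":-0.36,"tz":-0.11,"wz":-0.16},{"tx":0.64,"ty":-0.44,"tz":-0.11,"wz":-0.2},{"tx":0.76,"ty":-0.52,"tz":-0.11,"wz":-0.24},{"tx":0.88,"ty":-0.6,"tz":-0.11,"wz":-0.28},{"tx":0.98,"ty":-0.66,"tz":-0.11,"wz":-0.32},{"tx":1.0,"ty":-0.67,"tz":-0.11,"wz":-0.36},{"tx":1.0,"ty":-0.67,"tz":-0.11,"wz":-0.394},{"tx":1.0,"ty":-0.67,"tz":-0.11,"wz":-0.394}]' -0.2 40
python3 -c "
from h import *
go(W(-.013,.132,.29))"
```

```text
tcp [ 0.1925 -0.4879  0.2556] st [-0.3336 -0.2926] tgt [ 0.4943 -0.0497  0.29  ] t 0.15
t [ 1.472 -0.99  -0.113] w [-0.    -0.    -0.394]validation failed for argument at $[0]...
```

```bash
python3 -m handwheel '[{"tx":0.15,"ty":-0.1,"tz":-0.1,"wx":0,"wy":0,"wz":-0.04},{"tx":0.28,"ty":-0.2,"tz":-0.11,"wx":0,"wy":0,"wz":-0.08},{"tx":0.4,"ty":-0.28,"tz":-0.11,"wx":0,"wy":0,"wz":-0.12},{"tx":0.52,"ty":-0.36,"tz":-0.11,"wx":0,"wy":0,"wz":-0.16},{"tx":0.64,"ty":-0.44,"tz":-0.11,"wx":0,"wy":0,"wz":-0.2},{"tx":0.76,"ty":-0.52,"tz":-0.11,"wx":0,"wy":0,"wz":-0.24},{"tx":0.88,"ty":-0.6,"tz":-0.11,"wx":0,"wy":0,"wz":-0.28},{"tx":0.98,"ty":-0.66,"tz":-0.11,"wx":0,"wy":0,"wz":-0.32},{"tx":1.0,"ty":-0.67,"tz":-0.11,"wx":0,"wy":0,"wz":-0.36},{"tx":1.0,"ty":-0.67,"tz":-0.11,"wx":0,"wy":0,"wz":-0.394},{"tx":1.0,"ty":-0.67,"tz":-0.11,"wx":0,"wy":0,"wz":-0.394}]' -0.2 40
python3 -c "
from h import *
go(W(-.013,.132,.29))"
```

```text
t: 1.25
tcp_pos: [0.398, -0.1907, 0.289]
tcp_rot: [-180.0, -0.0, 92.5]
contact_force: [0.3, -0.4, 0.6]
finger_gap: 0.395
tcp [ 0.398  -0.1907  0.289 ] st [-0.1153 -0.0047] tgt [ 0.4943 -0.0497  0.29  ] t 1.25
t [ 0.455  0.341 -0.003] w [-0. -0.  0.]
```

```bash
python3 -m handwheel '[{"tx":0.1,"ty":0.07,"tz":0,"wx":0,"wy":0,"wz":0},{"tx":0.22,"ty":0.16,"tz":0,"wx":0,"wy":0,"wz":0},{"tx":0.33,"ty":0.25,"tz":0,"wx":0,"wy":0,"wz":0},{"tx":0.42,"ty":0.31,"tz":0,"wx":0,"wy":0,"wz":0},{"tx":0.455,"ty":0.34,"tz":0,"wx":0,"wy":0,"wz":0},{"tx":0.455,"ty":0.34,"tz":0.1,"wx":0,"wy":0,"wz":0},{"tx":0.455,"ty":0.34,"tz":0.2,"wx":0,"wy":0,"wz":0},{"tx":0.455,"ty":0.34,"tz":0.3,"wx":0,"wy":0,"wz":0},{"tx":0.455,"ty":0.34,"tz":0.3,"wx":0,"wy":0,"wz":0}]'
python3 - <<'E'
from h import *
from cell import robot
import cv2
go(W(-.013,.132,.155))
im=[]
for n,(x,y,w) in dict(scene=(170,130,100),side=(220,130,100)).items():
    a=robot.get_image(n)["img"][y:y+100,x:x+w,::-1]; im.append(cv2.resize(a,None,fx=4,fy=4,interpolation=cv2.INTER_CUBIC))
im.append(robot.get_image("wrist")["img"][:300,56:456,::-1]);im[2]=cv2.copyMakeBorder(im[2],0,100,0,0,0)
cv2.imwrite("pics/a1.png",np.hstack(im[:2]));cv2.imwrite("pics/a1w.png",im[2])
E
```

```text
t: 2.15
tcp_pos: [0.4903, -0.051, 0.1956]
tcp_rot: [-179.5, -0.0, 92.3]
contact_force: [0.4, -1.1, 0.3]
finger_gap: 0.399
tcp [ 0.4903 -0.051   0.1956] st [-0.017   0.1309] tgt [ 0.4943 -0.0497  0.155 ] t 2.15
t [0.004 0.014 0.135] w [-0.003 -0.    -0.001]
```

View pics/a1.png

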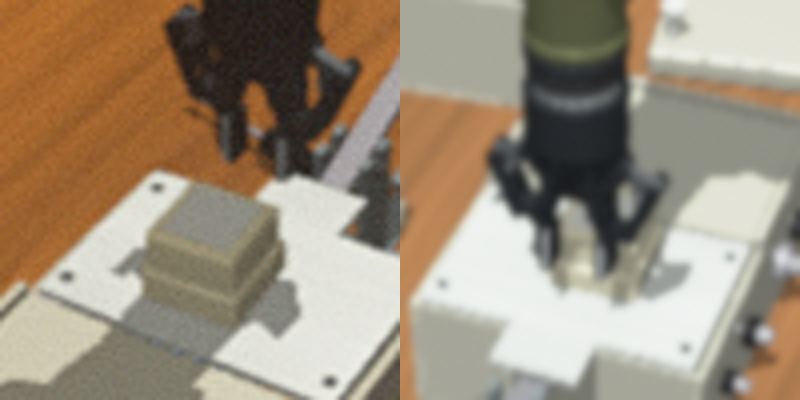

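View pics/a1w.png

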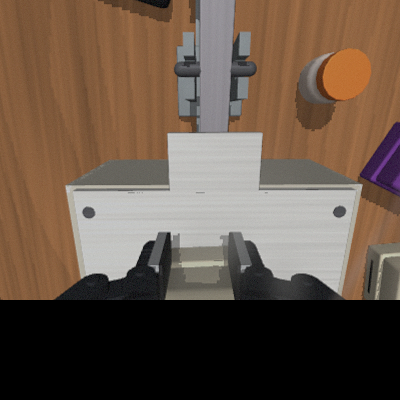

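```bash
python3 - <<'E'
from h import *
from cell import robot
import cv2
r=robot.get_image("wrist");np.savez("wrist1.npz",**r)
cv2.imwrite("pics/w1z.png",cv2.resize(r["img"][220:384,180:330,::-1],None,fx=4,fy=3.6,interpolation=cv2.INTER_CUBIC))
for v in (232,240,250,262,275):
  for z in (.12,.145,.176): print(v,z,st(onz("",256,v,z,r)).round(3),end=" ")
  print()
E
```

```text
232 0.12 [-0.013  0.111] 232 0.145 [-0.013  0.123] 232 0.176 [-0.013  0.139] 
240 0.12 [-0.013  0.104] 240 0.145 [-0.013  0.117] 240 0.176 [-0.013  0.133] 
250 0.12 [-0.013  0.094] 250 0.145 [-0.013  0.109] 250 0.176 [-0.013  0.127] 
262 0.12 [-0.013  0.082] 262 0.145 [-0.013  0.098] 262 0.176 [-0.013  0.118] 
275 0.12 [-0.013  0.069] 275 0.145 [-0.013  0.087] 275 0.176 [-0.013  0.109]
```

View pics/w1z.png

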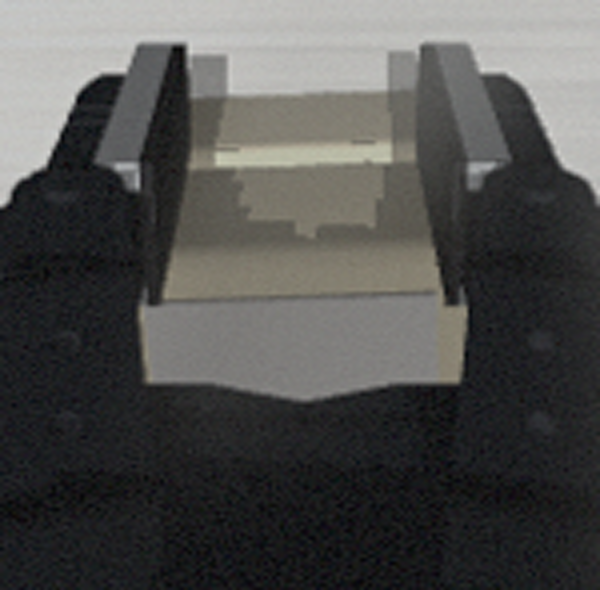

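```bash
python3 -m handwheel '[{"tx":0,"ty":0,"tz":0.04,"wx":0,"wy":0,"wz":0},{"tx":0,"ty":0,"tz":0.08,"wx":0,"wy":0,"wz":0},{"tx":0,"ty":0,"tz":0.11,"wx":0,"wy":0,"wz":0},{"tx":0,"ty":0,"tz":0.13,"wx":0,"wy":0,"wz":0},{"tx":0,"ty":0,"tz":0.145,"wx":0,"wy":0,"wz":0},{"tx":0,"ty":0,"tz":0.145,"wx":0,"wy":0,"wz":0}]'
python3 - <<'E'
from h import *
from cell import robot
import cv2
go(W(-.013,-.035,.150))
a=robot.get_image("scene")["img"][130:230,170:270,::-1];b=robot.get_image("side")["img"][130:230,220:320,::-1]
cv2.imwrite("pics/a2.png",cv2.resize(np.hstack([a,b]),None,fx=4,fy=4,interpolation=cv2.INTER_CUBIC))
E
```

```text
t: 2.95
tcp_pos: [0.494, -0.0506, 0.1557]
tcp_rot: [-180.0, -0.0, 92.4]
contact_force: [-0.2, 0.8, 0.7]
finger_gap: 0.397
tcp [ 0.494  -0.0506  0.1557] st [-0.0133  0.1311] tgt [ 0.5015 -0.2165  0.15  ] t 2.95
t [-0.554  0.002  0.019] w [-0. -0. -0.]
```

View pics/a2.png

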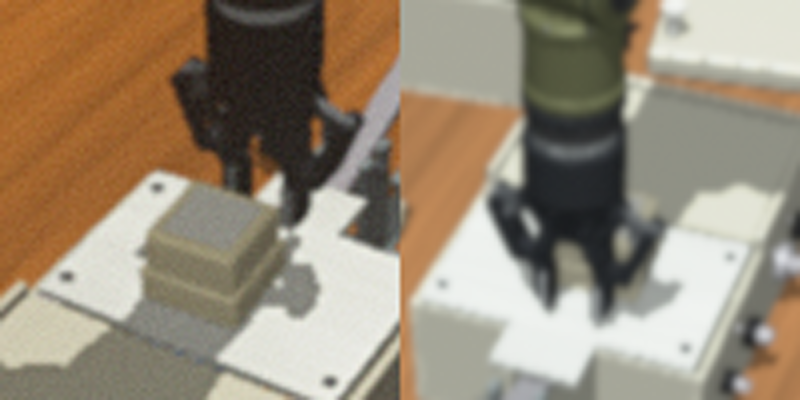

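```bash
python3 -m handwheel '[{"tx":-0.02,"ty":0,"tz":0.01,"wx":0,"wy":0,"wz":0},{"tx":-0.04,"ty":0,"tz":0.012,"wx":0,"wy":0,"wz":0},{"tx":-0.055,"ty":0,"tz":0.012,"wx":0,"wy":0,"wz":0},{"tx":-0.07,"ty":0,"tz":0.012,"wx":0,"wy":0,"wz":0},{"tx":-0.085,"ty":0,"tz":0.012,"wx":0,"wy":0,"wz":0},{"tx":-0.1,"ty":0,"tz":0.012,"wx":0,"wy":0,"wz":0},{"tx":-0.115,"ty":0,"tz":0.012,"wx":0,"wy":0,"wz":0},{"tx":-0.13,"ty":0,"tz":0.012,"wx":0,"wy":0,"wz":0},{"tx":-0.145,"ty":0,"tz":0.012,"wx":0,"wy":0,"wz":0},{"tx":-0.16,"ty":0,"tz":0.012,"wx":0,"wy":0,"wz":0},{"tx":-0.18,"ty":0,"tz":0.012,"wx":0,"wy":0,"wz":0},{"tx":-0.2,"ty":0,"tz":0.012,"wx":0,"wy":0,"wz":0}]'
python3 - <<'E'
from h import *
from cell import robot
import cv2
go(W(-.013,-.035,.152))
a=robot.get_image("scene")["img"][130:230,170:270,::-1];b=robot.get_image("side")["img"][130:230,220:320,::-1]
cv2.imwrite("pics/a3.png",cv2.resize(np.hstack([a,b]),None,fx=4,fy=4,interpolation=cv2.INTER_CUBIC))
cv2.imwrite("pics/a3w.png",robot.get_image("wrist")["img"][:,:,::-1])
E
```

```text
t: 4.25
tcp_pos: [0.4966, -0.1109, 0.1522]
tcp_rot: [180.0, -0.0, 92.5]
contact_force: [0.0, 1.6, 0.7]
finger_gap: 0.404
tcp [ 0.4966 -0.1109  0.1522] st [-0.0133  0.0707] tgt [ 0.5015 -0.2165  0.152 ] t 4.25
t [-0.352  0.001  0.001] w [ 0. -0. -0.]
```

View pics/a3.png

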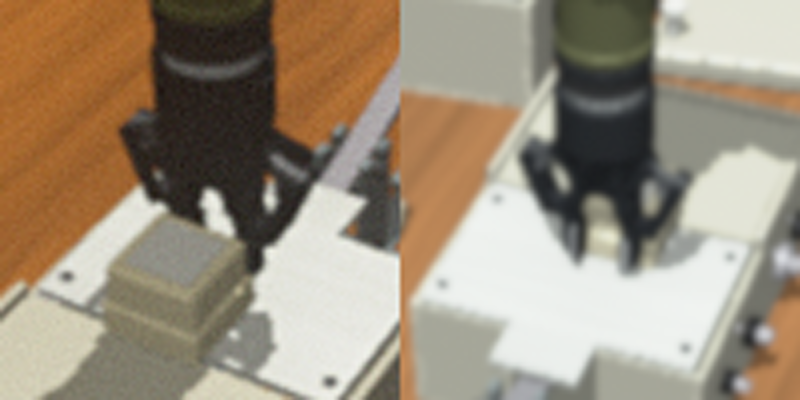

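View pics/a3w.png

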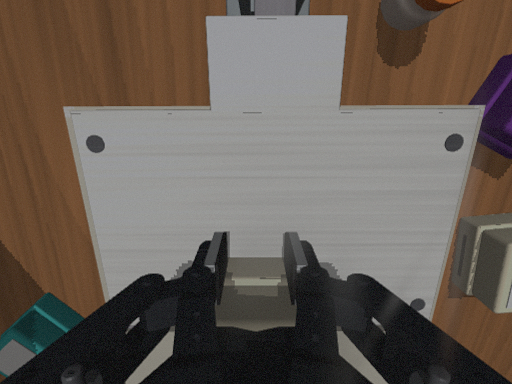

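The housing is moving straight and upright ahead of both fingers (scene crop, about (180,290)). I'll keep pushing.

```bash
python3 -m handwheel '[{"tx":-0.015,"ty":0,"tz":0,"wx":0,"wy":0,"wz":0},{"tx":-0.03,"ty":0,"tz":0,"wx":0,"wy":0,"wz":0},{"tx":-0.045,"ty":0,"tz":0,"wx":0,"wy":0,"wz":0},{"tx":-0.06,"ty":0,"tz":0,"wx":0,"wy":0,"wz":0},{"tx":-0.075,"ty":0,"tz":0,"wx":0,"wy":0,"wz":0},{"tx":-0.09,"ty":0,"tz":0,"wx":0,"wy":0,"wz":0},{"tx":-0.105,"ty":0,"tz":0,"wx":0,"wy":0,"wz":0},{"tx":-0.12,"ty":0,"tz":0,"wx":0,"wy":0,"wz":0},{"tx":-0.135,"ty":0,"tz":0,"wx":0,"wy":0,"wz":0},{"tx":-0.15,"ty":0,"tz":0,"wx":0,"wy":0,"wz":0},{"tx":-0.165,"ty":0,"tz":0,"wx":0,"wy":0,"wz":0},{"tx":-0.18,"ty":0,"tz":0,"wx":0,"wy":0,"wz":0}]'
python3 -m handwheel '[{"tx":-0.015,"ty":0,"tz":0,"wx":0,"wy":0,"wz":0},{"tx":-0.03,"ty":0,"tz":0,"wx":0,"wy":0,"wz":0},{"tx":-0.045,"ty":0,"tz":0,"wx":0,"wy":0,"wz":0},{"tx":-0.06,"ty":0,"tz":0,"wx":0,"wy":0,"wz":0},{"tx":-0.075,"ty":0,"tz":0,"wx":0,"wy":0,"wz":0},{"tx":-0.09,"ty":0,"tz":0,"wx":0,"wy":0,"wz":0},{"tx":-0.1,"ty":0,"tz":0,"wx":0,"wy":0,"wz":0},{"tx":-0.11,"ty":0,"tz":0,"wx":0,"wy":0,"wz":0}]'
python3 - <<'E'
from h import *
from cell import robot
import cv2
go(W(-.013,-.035,.152))
a=robot.get_image("scene");np.savez("scene2.npz",**a);a=a["img"][160:290,130:290,::-1];b=robot.get_image("side")["img"][130:260,215:335,::-1]
cv2.imwrite("pics/a4.png",cv2.resize(np.hstack([a,b]),None,fx=2.8,fy=2.8,interpolation=cv2.INTER_CUBIC))
E
```

```text
t: 5.6
tcp_pos: [0.4988, -0.1649, 0.1521]
tcp_rot: [-180.0, 0.0, 92.4]
contact_force: [-0.2, 0.7, -0.5]
finger_gap: 0.398
t: 6.4
tcp_pos: [0.5003, -0.1976, 0.1522]
tcp_rot: [-180.0, -0.0, 92.4]
contact_force: [0.4, 0.9, -0.8]
finger_gap: 0.402
tcp [ 0.5003 -0.1976  0.1522] st [-0.0134 -0.0161] tgt [ 0.5015 -0.2165  0.152 ] t 6.4
t [-0.063  0.001  0.001] w [-0. -0. -0.]
```

View pics/a4.png

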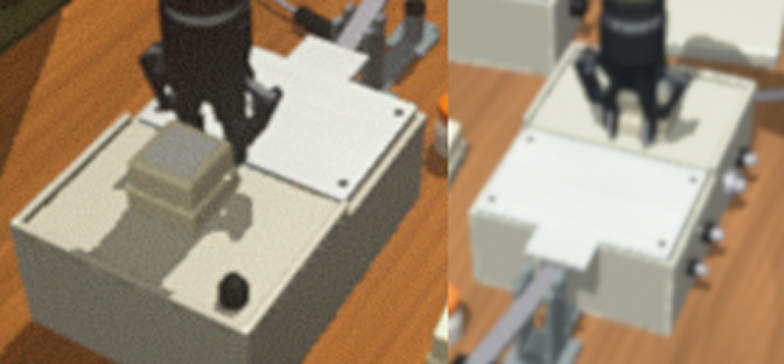

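```bash
python3 - <<'E'
from h import *
for p in [(129,199),(187,227),(237,185)]:
    print(st(onz("scene",130+p[0]/2.8,160+p[1]/2.8,.119)).round(4))
E
```

```text
[-0.0527 -0.0891]
[ 0.0104 -0.0915]
[ 0.02   -0.0272]
```

```bash
python3 -m handwheel '[{"tx":-0.013,"ty":0,"tz":0,"wx":0,"wy":0,"wz":0},{"tx":-0.026,"ty":0,"tz":0,"wx":0,"wy":0,"wz":0},{"tx":-0.039,"ty":0,"tz":0,"wx":0,"wy":0,"wz":0},{"tx":-0.05,"ty":0,"tz":0,"wx":0,"wy":0,"wz":0},{"tx":-0.06,"ty":0,"tz":0,"wx":0,"wy":0,"wz":0},{"tx":-0.06,"ty":0,"tz":0,"wx":0,"wy":0,"wz":0},{"tx":-0.03,"ty":0,"tz":0,"wx":0,"wy":0,"wz":0},{"tx":0.05,"ty":0,"tz":-0.02,"wx":0,"wy":0,"wz":0},{"tx":0.12,"ty":0,"tz":-0.15,"wx":0,"wy":0,"wz":0},{"tx":0.2,"ty":0,"tz":-0.3,"wx":0,"wy":0,"wz":0},{"tx":0.3,"ty":0,"tz":-0.4,"wx":0,"wy":0,"wz":0},{"tx":0.4,"ty":0,"tz":-0.45,"wx":0,"wy":0,"wz":0}]' 
python3 - <<'E'
from h import *
from cell import robot
import cv2
go(W(0,.408,.25))
a=robot.get_image("scene");np.savez("scene2.npz",**a);a=a["img"][160:290,130:290,::-1];b=robot.get_image("side")["img"][130:260,215:335,::-1]
cv2.imwrite("pics/a5.png",cv2.resize(np.hstack([a,b]),None,fx=2.8,fy=2.8,interpolation=cv2.INTER_CUBIC))
E
```

```text
t: 7.7
tcp_pos: [0.4963, -0.0764, 0.2906]
tcp_rot: [179.7, 0.1, 92.4]
contact_force: [1.0, 0.4, -0.3]
finger_gap: 0.399
tcp [ 0.4963 -0.0764  0.2906] st [-0.0121  0.1053] tgt [0.4952 0.2266 0.25  ] t 7.7
t [1.009 0.039 0.134] w [ 0.002  0.    -0.   ]
```

View pics/a5.png

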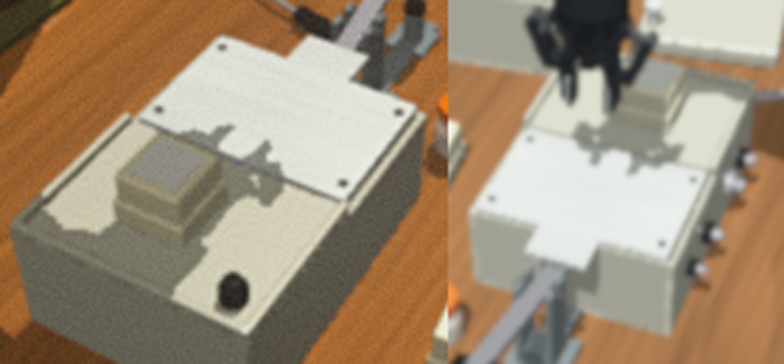

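```bash
python3 - <<'E'
from h import *
for p in [(117,214),(181,245),(223,203)]:
    print(st(onz("scene",130+p[0]/2.8,160+p[1]/2.8,.119)).round(4))
E
python3 -m handwheel '[{"tx":0.1,"ty":0,"tz":0,"wx":0,"wy":0,"wz":0},{"tx":0.22,"ty":0.01,"tz":0,"wx":0,"wy":0,"wz":0},{"tx":0.34,"ty":0.02,"tz":0,"wx":0,"wy":0,"wz":0},{"tx":0.46,"ty":0.03,"tz":0,"wx":0,"wy":0,"wz":0},{"tx":0.58,"ty":0.04,"tz":0,"wx":0,"wy":0,"wz":0},{"tx":0.7,"ty":0.04,"tz":0,"wx":0,"wy":0,"wz":0},{"tx":0.82,"ty":0.04,"tz":0.02,"wx":0,"wy":0,"wz":0},{"tx":0.92,"ty":0.04,"tz":0.05,"wx":0,"wy":0,"wz":0},{"tx":0.99,"ty":0.04,"tz":0.1,"wx":0,"wy":0,"wz":0},{"tx":1.0,"ty":0.04,"tz":0.13,"wx":0,"wy":0,"wz":0},{"tx":1.0,"ty":0.04,"tz":0.13,"wx":0,"wy":0,"wz":0},{"tx":1.0,"ty":0.04,"tz":0.13,"wx":0,"wy":0,"wz":0}]' -1 40
python3 - <<'E'
from h import *
from cell import robot
import cv2
go(W(0,.408,.205))
a=robot.get_image("scene")["img"][90:220,220:340,::-1];b=robot.get_image("side")["img"][190:320,180:300,::-1]
cv2.imwrite("pics/a6.png",cv2.resize(np.hstack([a,b]),None,fx=3.3,fy=3.3,interpolation=cv2.INTER_CUBIC))
r=robot.get_image("wrist");np.savez("wrist3.npz",**r);cv2.imwrite("pics/a6w.png",r["img"][:,:,::-1])
E
```

```text
[-0.0508 -0.1089]
[ 0.0177 -0.1111]
[ 0.0214 -0.0521]
t: 9.0
tcp_pos: [0.4941, 0.2217, 0.2479]
tcp_rot: [-179.9, 0.1, 92.4]
contact_force: [0.2, -0.9, 0.4]
finger_gap: 0.003
tcp [0.4941 0.2217 0.2479] st [-0.0013  0.4031] tgt [0.4952 0.2266 0.205 ] t 9.0
t [0.017 0.004 0.143] w [-0.     0.    -0.001]
```

View pics/a6.png

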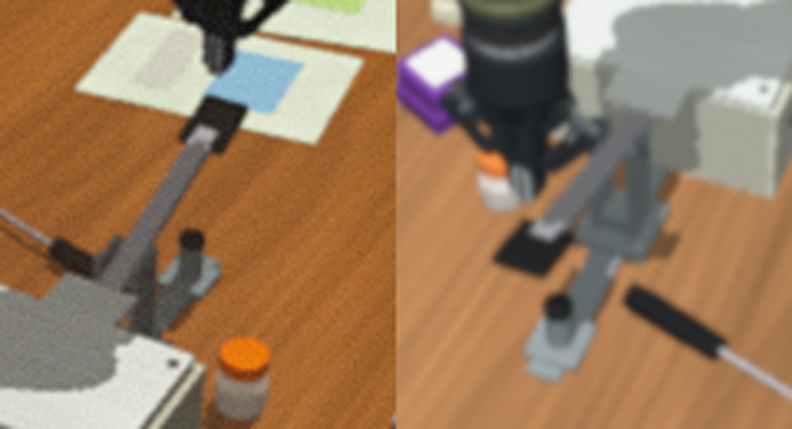

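View pics/a6w.png

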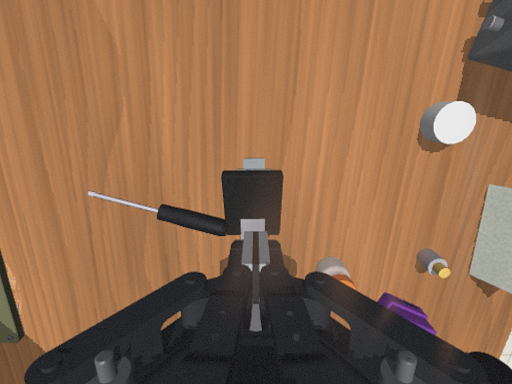

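```bash
python3 - <<'E'
from h import *
r=dict(np.load("wrist3.npz"))
for u,v,z in [(252,170,.18),(252,236,.162),(223,203,.171),(283,203,.171),(252,203,.171)]: print(st(onz("",u,v,z,r)).round(4))
E
```

```text
[-0.0039  0.4389]
[-0.0045  0.3767]
[-0.0271  0.4102]
[0.0203 0.4101]
[-0.0042  0.4102]
```

```bash
python3 -m handwheel '[{"tx":0.01,"ty":-0.005,"tz":0.03,"wx":0,"wy":0,"wz":0},{"tx":0.017,"ty":-0.007,"tz":0.08,"wx":0,"wy":0,"wz":0},{"tx":0.017,"ty":-0.007,"tz":0.12,"wx":0,"wy":0,"wz":0},{"tx":0.017,"ty":-0.007,"tz":0.145,"wx":0,"wy":0,"wz":0},{"tx":0.017,"ty":-0.007,"tz":0.16,"wx":0,"wy":0,"wz":0},{"tx":0.02,"ty":-0.007,"tz":0.175,"wx":0,"wy":0,"wz":0},{"tx":0.022,"ty":-0.007,"tz":0.185,"wx":0,"wy":0,"wz":0},{"tx":0.024,"ty":-0.007,"tz":0.195,"wx":0,"wy":0,"wz":0},{"tx":0.027,"ty":-0.007,"tz":0.21,"wx":0,"wy":0,"wz":0},{"tx":0.03,"ty":-0.007,"tz":0.225,"wx":0,"wy":0,"wz":0},{"tx":0.033,"ty":-0.007,"tz":0.24,"wx":0,"wy":0,"wz":0},{"tx":0.033,"ty":-0.007,"tz":0.24,"wx":0,"wy":0,"wz":0}]' -1 40
python3 - <<'E'
from h import *
from cell import robot
import cv2
go(W(-.003,.41,.079))
a=robot.get_image("scene")["img"][90:220,220:340,::-1];b=robot.get_image("side")["img"][190:320,180:300,::-1]
cv2.imwrite("pics/a7.png",cv2.resize(np.hstack([a,b]),None,fx=3.3,fy=3.3,interpolation=cv2.INTER_CUBIC))
E
```

```text
t: 10.35
tcp_pos: [0.4922, 0.2337, 0.1761]
tcp_rot: [180.0, -0.1, 92.5]
contact_force: [-0.8, 1.8, 4.3]
finger_gap: -0.003
tcp [0.4922 0.2337 0.1761] st [-0.0027  0.4152] tgt [0.4921 0.2285 0.079 ] t 10.35
t [-0.018 -0.001  0.324] w [ 0.    -0.001 -0.   ]
```

View pics/a7.png

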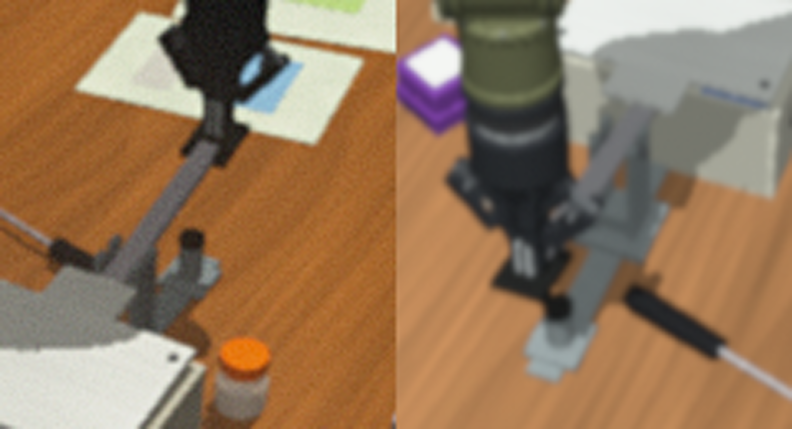

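The tips are on the pad at 4.3 N, and the lip is rising. I'll continue down the arc.

```bash
python3 -m handwheel '[{"tx":0.002,"ty":0,"tz":0.02,"wx":0,"wy":0,"wz":0},{"tx":0.004,"ty":0,"tz":0.04,"wx":0,"wy":0,"wz":0},{"tx":0.005,"ty":0,"tz":0.06,"wx":0,"wy":0,"wz":0},{"tx":0.006,"ty":0,"tz":0.08,"wx":0,"wy":0,"wz":0},{"tx":0.006,"ty":0,"tz":0.1,"wx":0,"wy":0,"wz":0},{"tx":0.006,"ty":0,"tz":0.12,"wx":0,"wy":0,"wz":0},{"tx":0.005,"ty":0,"tz":0.14,"wx":0,"wy":0,"wz":0},{"tx":0.003,"ty":0,"tz":0.16,"wx":0,"wy":0,"wz":0},{"tx":0.001,"ty":0,"tz":0.18,"wx":0,"wy":0,"wz":0},{"tx":-0.002,"ty":0,"tz":0.2,"wx":0,"wy":0,"wz":0},{"tx":-0.005,"ty":0,"tz":0.22,"wx":0,"wy":0,"wz":0},{"tx":-0.007,"ty":0,"tz":0.235,"wx":0,"wy":0,"wz":0}]' -1 40
python3 -m handwheel '[{"tx":-0.002,"ty":0,"tz":0.015,"wx":0,"wy":0,"wz":0},{"tx":-0.004,"ty":0,"tz":0.03,"wx":0,"wy":0,"wz":0},{"tx":-0.007,"ty":0,"tz":0.045,"wx":0,"wy":0,"wz":0},{"tx":-0.01,"ty":0,"tz":0.06,"wx":0,"wy":0,"wz":0},{"tx":-0.01,"ty":0,"tz":0.065,"wx":0,"wy":0,"wz":0},{"tx":-0.01,"ty":0,"tz":0.065,"wx":0,"wy":0,"wz":0}]' -1 40
python3 - <<'E'
from h import *
from cell import robot
import cv2
go(W(-.003,.408,.079))
a=robot.get_image("scene")["img"][90:290,120:340,::-1];b=robot.get_image("side")["img"][130:330,160:340,::-1]
cv2.imwrite("pics/a8.png",cv2.resize(np.hstack([a,b]),None,fx=2,fy=2,interpolation=cv2.INTER_CUBIC))
E
```

```text
t: 11.65
tcp_pos: [0.4932, 0.2325, 0.1064]
tcp_rot: [179.9, -0.3, 92.5]
contact_force: [-0.4, 6.0, 5.3]
finger_gap: -0.004
t: 12.25
tcp_pos: [0.4927, 0.228, 0.0865]
tcp_rot: [179.9, -0.1, 92.5]
contact_force: [0.4, 3.1, 2.9]
finger_gap: 0.001
tcp [0.4927 0.228  0.0865] st [-0.0025  0.4095] tgt [0.4922 0.2265 0.079 ] t 12.25
t [-0.005 -0.002  0.025] w [ 0. -0. -0.]
```

View pics/a8.png

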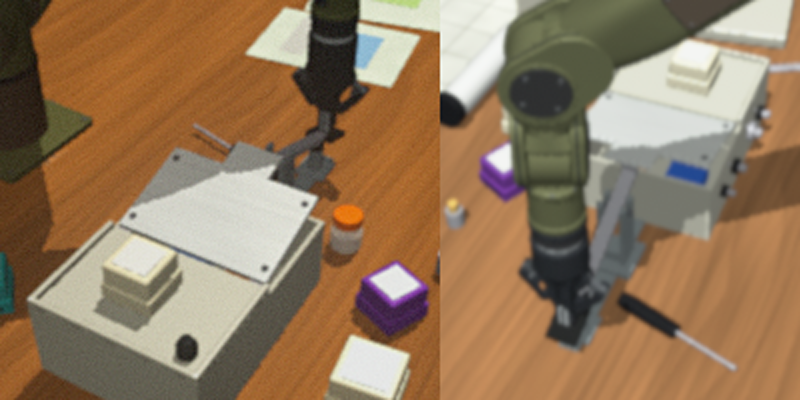

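```bash
python3 -m handwheel '[{"tx":0,"ty":0,"tz":0.007,"wx":0,"wy":0,"wz":0},{"tx":0,"ty":0,"tz":0.014,"wx":0,"wy":0,"wz":0},{"tx":0,"ty":0,"tz":0.014,"wx":0,"wy":0,"wz":0}]' -1 40
python3 -m handwheel '[{"tx":0,"ty":0,"tz":0.006,"wx":0,"wy":0,"wz":0},{"tx":0,"ty":0,"tz":0.012,"wx":0,"wy":0,"wz":0},{"tx":0,"ty":0,"tz":0.012,"wx":0,"wy":0,"wz":0}]' -1 40
```

```text
t: 12.65
tcp_pos: [0.4929, 0.2277, 0.0845]
tcp_rot: [179.9, -0.0, 92.4]
contact_force: [-3.9, 0.4, 19.4]
finger_gap: 0.002
t: 12.95
tcp_pos: [0.493, 0.2276, 0.0838]
tcp_rot: [179.8, -0.1, 92.4]
contact_force: [-9.1, -2.2, 39.7]
finger_gap: 0.005
```

On the stop, but 40 N is more than needed, so I'll ease off.

```bash
python3 -m handwheel '[{"tx":0,"ty":0,"tz":-0.006,"wx":0,"wy":0,"wz":0},{"tx":0,"ty":0,"tz":-0.012,"wx":0,"wy":0,"wz":0},{"tx":0,"ty":0,"tz":-0.014,"wx":0,"wy":0,"wz":0},{"tx":0,"ty":0,"tz":-0.014,"wx":0,"wy":0,"wz":0},{"tx":0,"ty":0,"tz":-0.014,"wx":0,"wy":0,"wz":0},{"tx":0,"ty":0,"tz":-0.014,"wx":0,"wy":0,"wz":0}]' -1 40
python3 - <<'E'
from h import *
from cell import robot
import cv2
o=robot.get_obs();print(o["contact_force"].round(1))
A=robot.get_image("scene");B=robot.get_image("side")
np.savez("scene3.npz",**A)
cv2.imwrite("pics/a9.png",cv2.resize(A["img"][130:290,125:285,::-1],None,fx=3.6,fy=3.6,interpolation=cv2.INTER_CUBIC))
cv2.imwrite("pics/a9s.png",cv2.resize(B["img"][130:330,160:340,::-1],None,fx=3,fy=3,interpolation=cv2.INTER_CUBIC))
E
```

```text
t: 13.55
tcp_pos: [0.4928, 0.2277, 0.0846]
tcp_rot: [179.9, -0.0, 92.4]
contact_force: [-1.6, 2.2, 16.1]
finger_gap: -0.001
[-1.6  2.2 16.1]
```

View pics/a9.png

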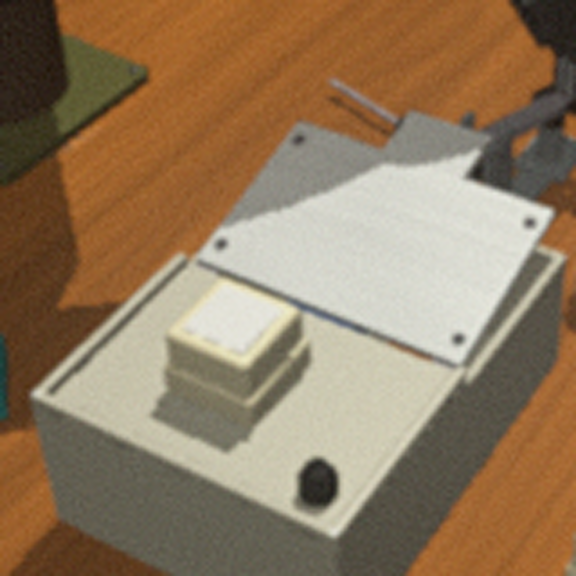

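View pics/a9s.png

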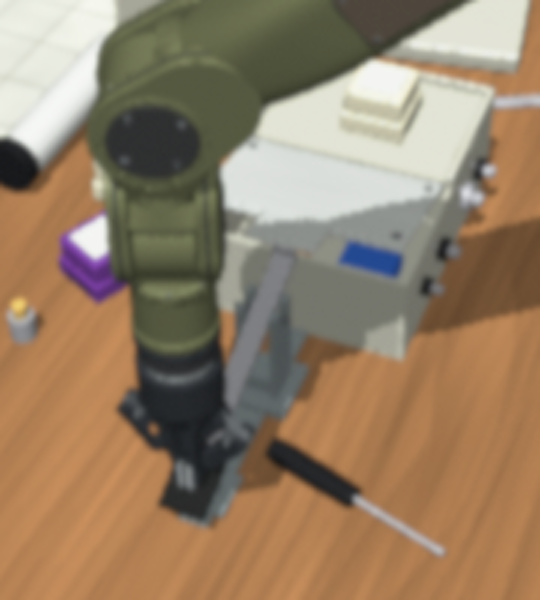

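```bash
python3 - <<'E'
from h import *
for n,p,xs in [("L",(299,139),-.1),("R",(530,222),.1)]:
    o,d=ray("scene",125+p[0]/3.6,130+p[1]/3.6); e=np.r_[ex,0]; s=(xs-(o-np.r_[R0,0])@e)/(d@e); P=o+s*d
    print(n,st(P).round(4),P[2].round(4),np.arctan2(P[2]-.12,st(P)[1]).round(3))
for p in [(166,386),(248,419),(310,352)]: print(st(onz("scene",125+p[0]/3.6,130+p[1]/3.6,.119)).round(4))
E
```

```text
L [-0.1     0.1285] 0.1502 0.231
R [0.1   0.128] 0.1511 0.238
[-0.0506 -0.1119]
[ 0.0142 -0.1091]
[ 0.0156 -0.0366]
```

```bash
python3 -c "
from cell import robot
print(robot.hand_in()); o=robot.get_obs(); print(o['t'],o['contact_force'].round(1),o['tcp_pos'])"
```

```text
the job is handed in; nothing more can be done
None
the job is handed in; nothing more can be done
```

I pushed the housing off the flap with the half-open fingers, keeping it upright, and left it on the fixed deck. I then shut the fingers, pressed the lever pad down along its arc onto the stop, and handed in at about 13.7 s while still holding it there. The hand-in gave no verdict, so these are my own readings from just before it:

- **Flap:** about 0.23–0.24 rad open (0.20 needed), from the two outer screws in the scene picture. The hand looked well clear of it.
- **Housing:** centre at about y −0.074 m, x −0.018 m in the station frame, upright and clear of the flap by about 37 mm. My earlier reading put it nearer y −0.08 m; both are inside the allowed range.
- **Lever:** the hand's upward force reading was 16 N with the pad on its stop. It touched about 40 N for a moment before I eased off; only the fingers were pressing.
- **Pin:** it looked seated, but I did not measure how far it moved.
- **Bystanders:** the cap, jar and screwdriver looked unmoved in the last pictures. I did not check the others one by one.

The first move command was refused and nothing moved, because every row has to list all six numbers. I sent it again in that form.

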